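# Shut and cap the purifier's flush outlet

## Task

The purifier has been flushed: first turn the stopcock lever on the beige flush outlet fully closed, then push the white snap cap straight down over the outlet's stud until it clicks home. Keep pressing it firmly down onto the rubber seal (about 10 N) and finish like that, still pressing and not letting go; leave the tumblers, stopper and dipper where they are.

Things in the scene. Friction and masses are not known exactly. Their poses are not given: they have to be found in the camera images.
- outlet: flush outlet fixed to the counter (place and yaw vary): beige foot 80 x 190 x 30 mm (x, y, z), origin at the centre of its underside, -x side facing the robot give or take the yaw. On it, in its own frame: a grey stud at y = -60 mm, a brass stopcock with a flat steel lever at y = +50 mm, and between them a low steel pipe along y, its top at z = 44 mm.
- seat (a point): centre of the top of the uncompressed black rubber seal ring (43 mm outside diameter) around the foot of the stud, 52 mm above the counter; fixed to the outlet, axes as the outlet.
- stud_top (a point): top of the grey stud, 24 mm above seat. The stud is 25 mm in diameter, its top 8 mm taper to 12 mm. 7.5 mm above the seat, four sprung steel balls stand out of its side to 32 mm across: pushing the cap's lip over them takes roughly 10 N, then the force drops (the click) and they hold the cap on; only then does the cap meet the seal.
- seal: the rubber seal ring itself, origin at the centre of its underside, 8 mm below its top; it is sprung and sinks up to 3 mm, about 3 N per mm, then is solid.
- valve_axis (a point): on the vertical axis of the stopcock lever, at the lever's mid height, 71 mm above the counter; fixed to the outlet, axes as the outlet.
- lever_tip (a point): middle of the free end of the lever, 68 mm from the valve axis, at mid height. The lever is a straight steel bar 12 mm wide and 12 mm high with 35 mm free below its outer half; it turns with about 0.1 N m of friction and stays where it is left.
- valve (a joint): angle of the lever: 0 = fully closed, at its stop (lever across the pipe, pointing along the outlet's -x); pi/2 = fully open, at its other stop (lever along the outlet's +y, away from the stud). Closing turns it anticlockwise seen from above.
- cap: loose white plastic snap cap, about 40 g, 43 mm in diameter, 36 mm high, standing open end down on the counter; origin at the centre of its open underside, z up. Closed solid top; bore 36 mm wide and 31 mm deep with a 3 mm high lip at the mouth, 28 mm wide. Fully home, its underside rests on the seal, level with seat or a little below when pressed.
- tumbler_a: glass tumbler, 68 mm in diameter, 110 mm high, origin under its foot; leave alone
- tumbler_b: second, equal glass tumbler; leave alone
- stopper: blue silicone bottle stopper, 40 mm in diameter at its head, 34 mm high, origin under its foot; leave alone
- dipper: stainless steel dipper, cup 84 mm in diameter and 50 mm high, origin under the cup, handle 170 mm along its -y at 62 mm height; leave alone
Things that resemble listed ones, but are neither listed nor needed, are in the scene too. What is shaped like the outlet but brown or turquoise is not meant.

How it is judged:
By the outcome, as a careful person would: the job done as asked, in the order asked, and still so for the second after the job is handed in, while the arm keeps its last pose, push and grip.
It also fails if it takes over 64 s, if anything falls off the work surface, if the arm or the gripper's body presses on something with over 40 N, if the wrist force passes 120 N, or if a joint passes its speed limit or range.

## Robot

A 7-joint arm with a two-finger parallel gripper is mounted at the origin on the work surface. World frame = base frame: x ahead of the robot, y to its left, z up, the work surface at z = 0. Lengths are in m, angles in rad, forces in N, time in s.
With the tool pointing down it reaches from about 0.35 to 0.775 m from the base axis. Payload 3.1 kg.
Tool frame: the origin (TCP) lies between the finger pads; the fingertips stand 8 mm ahead of it and the grasp point (between the pads) lies 11 mm behind it (robot.tcp_to_tips is the distance from the TCP to the fingertips, in m); z points along the fingers, y is the line along which they close (so a half turn about z gives the same grasp; the last joint's range is limited). The gripper opens to 85 mm and grips with 20 to 120 N. Pads are 22 mm wide; open, the fingers measure 114 mm over their backs; the gripper's body (76 mm by 85 mm) begins 54 mm behind the grasp point. The pads swing forward as they close: fully open they stand 13 mm farther back than shut.
Start: joints at [1.158, 0.311, 0.014, 1.512, -0.004, 1.319, -0.027], TCP at [0.199, -0.513, 0.239] pointing down, gripper open.
Joint ranges: [-2.7, 2.7], [-0.3, 1.91], [-1.27, 1.3], [0.12, 2.57], [-1.44, 4.58], [0.2, 2.03], [-3.05, 3.05]. Speed limits (rad/s): [2.79, 2.79, 3.14, 3.14, 3.14, 3.14, 3.14].

## Interface

Orientations are given as a unit quaternion [w, x, y, z].
In Python, from rig import robot gives the robot as it stands.
- The arm moves only by the shell command python3 -m crank 'ROWS' [FORCE]. ROWS is a JSON list of rows, 1 to 8 of them, each of 7 numbers: the finger opening in m, then dx, dy, dz in shares of the most that a row can go, 1 being 62.5 mm, then a rotation vector rx, ry, rz in fractions of the full range, 1 being pi/2 rad; each row shifts and turns the commanded pose from where the row before left it, along the tool's axes as they then stand; what a row does not reach is not made up. A row lasts 1/8 s, in which the tool goes at most 0.0625 m and 0.188 rad, less where a joint would pass 70% of its speed; a pose out of reach is approached as far as the arm can. The fingers move at their own pace and stop on an object; FORCE is the grip in N (left out, the last holds). Time passes only in rows, so rows that do not move let the fingers close. It prints the time, the measured TCP pose, the force, the opening and the grip force at its end. Input that does not fit is refused with a message, and nothing moves.
- robot.sense(): the state, without advancing time (a new reading comes with each control period).
- robot.grab_frame(name): name is "scene" or "top"; returns (picture, depth): 420x560x3 uint8, red, green, blue; 420x560 float32, m along the optical axis (not along the pixel's ray), 0 where there is no reading.
- robot.camera_info(name): a dict with "vfov" (degrees; the focal length in pixels is half the picture's height over the tangent of half this angle, whatever the lens; pixels are square), "cx", "cy" (the principal point, pixels), "dist_coeffs" ([k1, k2, p1, p2, k3] as OpenCV has them; the pictures are not rectified), "rvec" (rotation vector, rad) and "tvec" (3), from world to camera coordinates, as OpenCV has them. Camera axes: x right, y down, z forward; pixel columns grow to the right and rows downward; lengths in m; the calibration is good to about 2 mm. A picture is of the moment at which its call begins. camera_info takes no time and is no camera call.
- robot.sign_off(): hands the job in; it is judged then, once.
Trained networks look in the newest picture that a camera, given by its name, has taken for a name from the list of things; names that differ only in an ending like _2 or _b are one class to them, and where a whole thing is asked for, a point or a joint stands for the part that bears it (a point fixed in the world has none). Each returns a list of dicts, best first, with "conf" (0 to 1); they miss things now and then, are a little off and sometimes report something else, mostly with a low value. They report only what shows in the picture. A call takes as long as a camera call. They do not tell look-alikes from the thing itself.
- robot.outline_of(camera, query): "mask" (420x560 bool, what is visible of it) and "box" ([left, top, right, bottom] in pixels, round what is visible of it).
The state is a dict: "t": time; "qpos": joint angles; "joint_velocities": joint speeds; "joint_efforts": joint torques, N m; "tcp_pos": TCP position; "ee_rot": TCP orientation; "wrist_force": force on the tool from outside, world axes, zero at the start; "wrist_torque": the same for the moment, N m; "finger_gap": finger opening in m; "gripper_force": force on a finger pad.
Only numpy, scipy, OpenCV 4.12 (cv2) and the standard library are available. Lean on these libraries where they do the work, as an engineer would, in place of code of your own. Each camera call takes 0.05 s, during which the arm holds its last target. There are 200 camera calls.

## Working session

There is one attempt and no reset: what is moved stays moved. The work goes in short steps, Python scripts to look and compute and a shell command to move; the robot and the scene stay as the last step left them, time stands still between calls to the robot, and variables do not carry over. Pictures are saved under pics/ and viewed, at most 10 in all, crops included, and the job is handed in when it is done.

```bash
ls; mkdir -p pics; cat > h.py <<'E'
import numpy as np, cv2
from rig import robot
def cam(n):
    i=robot.camera_info(n); f=210/np.tan(np.radians(i["vfov"])/2)
    K=np.array([[f,0,i["cx"]],[0,f,i["cy"]],[0,0,1]]); R=cv2.Rodrigues(np.array(i["rvec"],float))[0]
    return K,np.array(i["dist_coeffs"],float),R,np.array(i["tvec"],float).ravel()
def rays(n,px):
    K,d,R,t=cam(n); u=cv2.undistortPoints(np.array(px,float).reshape(-1,1,2),K,d).reshape(-1,2)
    r=np.c_[u,np.ones(len(u))]; return -R.T@t, r@R   # z-normalised rays in world
def at_z(n,px,z):
    c,r=rays(n,px); return c+r*((z-c[2])/r[:,2])[:,None]
def at_depth(n,px,D):
    c,r=rays(n,px); return c+r*np.array(D).reshape(-1,1)
def proj(n,P):
    K,d,R,t=cam(n); return cv2.projectPoints(np.array(P,float).reshape(-1,3),cv2.Rodrigues(R)[0],t,K,d)[0].reshape(-1,2)
def save(n,img): cv2.imwrite("pics/"+n+".png",img[...,::-1])
E
python3 - <<'E'
from h import *
ims=[]
for n in("scene","top"):
    p,d=robot.grab_frame(n); ims.append(p); np.savez(f"{n}0.npz",p=p,d=d); save(n+"0",p)
    K,_,R,t=cam(n); print(n,"cam at",-R.T@t, "axis",R[2])
    for q in("cap","outlet","seat","valve_axis","lever_tip","valve","seal","stud_top","stopper","tumbler_a","dipper"):
        for o in robot.outline_of(n,q):
            m=o["mask"]; ok=m&(d>0)
            if not ok.any(): continue
            v,u=np.nonzero(ok); P=at_depth(n,np.c_[u,v],d[ok])
            print(n,q,round(o["conf"],2),np.round(o["box"]),"med",np.round(np.median(P,0),3),"zmax",P[:,2].max().round(3),p[ok].mean(0).round())
print(robot.sense())
E
```

```text
pics
scene cam at [1.11611929 0.78490066 0.75213438] axis [-0.46538143 -0.67215269 -0.57587402]
scene cap 0.93 [362. 214. 378. 243.] med [0.446 0.137 0.034] zmax 0.041 [153. 150. 145.]
scene outlet 0.93 [200. 261. 262. 354.] med [0.829 0.183 0.032] zmax 0.082 [97. 74. 59.]
scene outlet 0.89 [433. 226. 525. 301.] med [0.369 0.363 0.031] zmax 0.082 [89. 68. 54.]
scene outlet 0.72 [311. 149. 360. 210.] med [ 0.413 -0.03   0.033] zmax 0.083 [95. 72. 57.]
scene outlet 0.6 [240. 190. 289. 260.] med [0.639 0.006 0.032] zmax 0.083 [139. 126. 106.]
scene outlet 0.57 [260. 117. 313. 166.] med [ 0.372 -0.277  0.032] zmax 0.083 [84. 99. 91.]
scene seat 0.98 [433. 222. 521. 302.] med [0.37  0.364 0.031] zmax 0.082 [88. 67. 53.]
scene seat 0.93 [310. 152. 363. 210.] med [ 0.412 -0.03   0.033] zmax 0.083 [95. 72. 57.]
scene seat 0.93 [258. 120. 315. 163.] med [ 0.374 -0.27   0.033] zmax 0.083 [ 80. 100.  93.]
scene seat 0.82 [204. 263. 264. 349.] med [0.828 0.185 0.032] zmax 0.082 [96. 74. 59.]
scene seat 0.72 [239. 189. 290. 256.] med [0.639 0.003 0.032] zmax 0.083 [139. 125. 105.]
scene valve_axi
[... 6603 characters left out ...]
16,  1.51153352, -0.00437611,
        1.31921496, -0.02722008]), 'joint_velocities': array([-2.15052842e-06,  1.45659852e-03, -6.30184882e-04,  1.37618830e-04,
        1.12050384e-04,  1.74664561e-03,  1.11990804e-03]), 'joint_efforts': array([-8.46437106e-04, -3.79811311e+01,  1.45354969e-01, -2.30860645e+01,
        1.22315602e-02,  2.15525339e-03,  1.79508632e-06]), 'tcp_pos': array([ 0.1993237 , -0.51260576,  0.23928753]), 'ee_rot': array([-9.69909445e-06,  9.82855926e-01,  1.84375238e-01, -2.59471431e-05]), 'wrist_force': array([ 1.04041735,  0.24131283, -0.39057353]), 'wrist_torque': array([-0.01033461,  0.04481363,  0.0081503 ]), 'gripper_force': 0.0, 'finger_gap': 0.0854830876815107}
```

```bash
python3 - <<'E'
from h import *
t=np.load("top0.npz")["p"]; s=np.load("scene0.npz")["p"]
save("topbig",cv2.resize(t,(800,600),interpolation=cv2.INTER_CUBIC))
a=cv2.resize(s[180:270,230:385],None,fx=5,fy=5,interpolation=cv2.INTER_CUBIC)
save("scenecrop",a)
E
```

```text
(no output)
```

View pics/topbig.png

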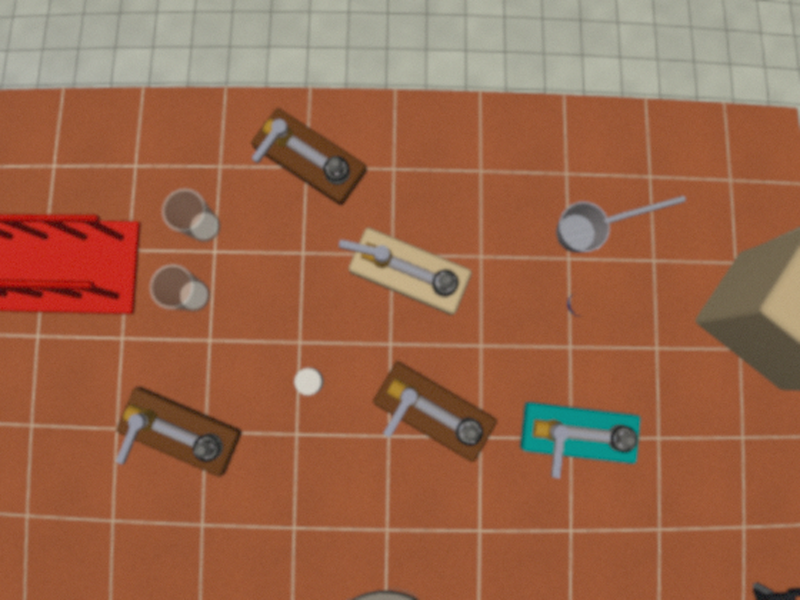

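View pics/scenecrop.png

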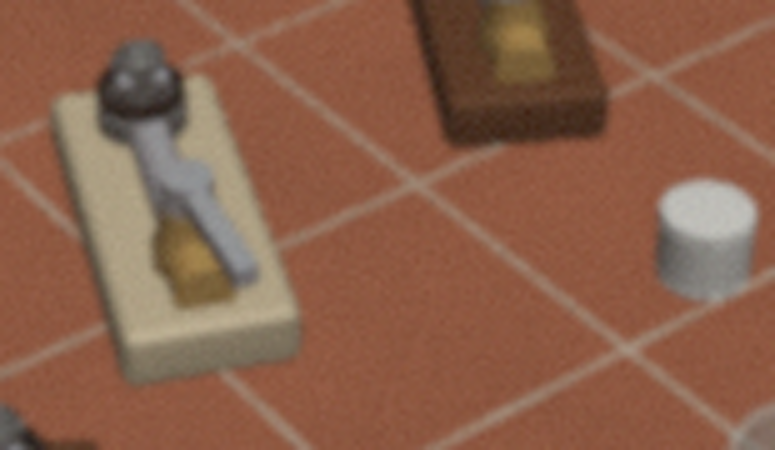

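Beige outlet at (410,270) in the enlarged top view (top px ~(287,189), scene px ~(265,225)) is the one meant: the others, at (308,155), (178,430), (435,410), are brown and (580,435) is turquoise. The crop confirms that it's beige with its lever nearly open. The only white cap is at (308,381), i.e. top px (215,266).

```bash
python3 - <<'E'
from h import *
from scipy.optimize import least_squares
F={}
for n in("top","scene"):
    z=np.load(n+"0.npz"); p,d=z["p"],z["d"]; v,u=np.nonzero(d>0)
    P=at_depth(n,np.c_[u,v],d[d>0]); C=p[d>0].astype(int); F[n]=(P,C,np.c_[u,v])
    # foot top
    near=np.hypot(P[:,0]-.62,P[:,1]+.03)<.14
    foot=near&(abs(P[:,2]-.03)<.006)&(C[:,2]>.5*C[:,0])
    px=F[n][2][foot]; Q=at_z(n,px,.03)[:,:2]
    r=cv2.minAreaRect((Q*1000).astype(np.float32)); print(n,"foot",r)
    # stud top
    st=near&(P[:,2]>.070)&(np.hypot(P[:,0]-.59,P[:,1]+.09)<.03); print("stud",P[st].mean(0),st.sum(), P[st][:,2].max() if st.any() else 0)
    lv=near&(P[:,2]>.070)&(P[:,1]>-.05); L=P[lv]
    Lz=at_z(n,F[n][2][lv],.077); m=Lz[:,:2].mean(0); w=np.linalg.svd(Lz[:,:2]-m,full_matrices=False)[2][0]; w*=np.sign(w[1]); s=(Lz[:,:2]-m)@w
    print("lever z",np.median(L[:,2]),"mean",m,"dir",w,np.degrees(np.arctan2(w[1],w[0])),"ends",m+w*s.min(),m+w*s.max())
    cp=(np.hypot(P[:,0]-.44,P[:,1]-.13)<.045)&(P[:,2]>.03); cz=np.median(P[cp][:,2])
    (c,rad)=cv2.minEnclosingCircle((at_z(n,F[n][2][cp],.036)[:,:2]*1000).astype(np.float32)); print("cap",cz,np.median(P[cp],0),P[cp].mean(0),c,rad)
# triangulate stud dark seal + cap between views
o=(.618,-.028)
E
```

```text
top foot ((618.703369140625, -29.814613342285156), (188.1385955810547, 79.68400573730469), 68.34723663330078)
stud [ 0.59714767 -0.08539283  0.07251169] 43 0.07627419751857023
lever z 0.07646451564264334 mean [0.64237423 0.03954154] dir [0.20820911 0.97808433] 77.98257781712076 ends [0.63504159 0.00509572] [0.65143278 0.08209507]
cap 0.03519976318565715 [0.43853901 0.12991053 0.03519976] [0.43814356 0.12981967 0.03535193] (438.53173828125, 129.66517639160156) 21.270402908325195
scene foot ((622.9412231445312, -26.68225860595703), (197.54454040527344, 80.18685150146484), 68.5179672241211)
stud [ 0.60077518 -0.08261621  0.07332832] 43 0.0778750617991264
lever z 0.0784329252923151 mean [0.64559384 0.04205486] dir [0.23657154 0.97161407] 76.31572238357877 ends [0.63570559 0.0014432 ] [0.65695824 0.08872914]
cap 0.037067774372671614 [0.43969316 0.13184563 0.03706777] [0.43958722 0.13153381 0.0365801 ] (439.0662841796875, 130.6754913330078) 25.199724197387695
```

```bash
cat >> h.py <<'E'
O=np.array([.6195,-.0285]); YAW=np.radians(-21.6)
def ow(x,y): return O+np.array([[np.cos(YAW),-np.sin(YAW)],[np.sin(YAW),np.cos(YAW)]])@[x,y]
def Rt():
    w,x,y,z=robot.sense()["ee_rot"]
    from scipy.spatial.transform import Rotation as T
    return T.from_quat([x,y,z,w])
def d_tool(p,q): return Rt().as_matrix().T@(np.array(q)-np.array(p))
E
python3 - <<'E'
from h import *
for n in("top","scene"):
    z=np.load(n+"0.npz"); p,d=z["p"],z["d"]; v,u=np.nonzero(d>0)
    P=at_depth(n,np.c_[u,v],d[d>0]); C=p[d>0].astype(int)
    c,s=np.cos(YAW),np.sin(YAW); L=(P[:,:2]-O)@np.array([[c,-s],[s,c]])
    m=(abs(L[:,0])<.045)&(L[:,1]>.03)&(L[:,1]<.1)&(C[:,0]-C[:,2]>75)&(P[:,2]>.036)
    print(n,"brass",np.percentile(L[m],[2,98],axis=0),np.percentile(P[m][:,2],[5,50,98]),m.sum())
V=ow(0,.05); print("V",V,"stud",ow(0,-.06))
prev=robot.sense()["tcp_pos"]; tx=201.2
def pt(th,r=.055,clr=0.,z=.058):
    a=np.radians(th); u=np.array([np.cos(a),np.sin(a)]); n=np.array([np.sin(a),-np.cos(a)])
    b=np.radians(th+90-tx); h=.011*abs(np.cos(b))+.0145*abs(np.sin(b))
    return np.r_[V+r*u+(.006+h+clr)*n,z]
for q in [pt(78,clr=.015,z=.22),pt(78,clr=.015)]+[pt(t) for t in(78,92,106,120,134,147,158.4)]:
    print(q.round(4),d_tool(prev,q).round(4)); prev=q
E
```

```text
top brass [[-0.01148656  0.05959131]
 [-0.00555635  0.07908652]] [0.04126113 0.04479829 0.04918688] 28
scene brass [[-0.00186508  0.06019224]
 [ 0.00931104  0.07895083]] [0.04903974 0.05108829 0.05431364] 30
V [0.63790623 0.01798882] stud [ 0.59741253 -0.08428659]
[0.6867 0.0639 0.22  ] [ 0.6631 -0.3606  0.0193]
[0.6867 0.0639 0.058 ] [0.    0.    0.162]
[0.672 0.067 0.058] [-0.0125 -0.0082  0.    ]
[0.6571 0.0737 0.058 ] [-0.0114 -0.0116  0.    ]
[0.6403 0.0759 0.058 ] [-0.0149 -0.0081  0.    ]
[0.6269 0.0752 0.058 ] [-0.0127 -0.0042  0.    ]
[0.6154 0.0727 0.058 ] [-0.0117 -0.0019  0.    ]
[0.6045 0.0676 0.058 ] [-0.0119  0.0008  0.    ]
[0.5956 0.0607 0.058 ] [-0.0108  0.0032  0.    ]
```

The rows are not in the units I measure in: shifts go in shares of 62.5 mm and turns go in shares of pi/2 rad. I convert before sending: 0.05 m is 0.8, -0.027 m is -0.432.

```bash
python3 -m crank '[[0,0.8,-0.432,0,0,0,0],[0,0.8,-0.432,0,0,0,0],[0,0.8,-0.432,0,0,0,0],[0,0.8,-0.432,0,0,0,0],[0,0.8,-0.432,0,0,0,0],[0,0.8,-0.432,0,0,0,0],[0,0.8,-0.432,0,0,0,0],[0,0.8,-0.432,0,0,0,0]]' 40
```

```text
t: 2.2
tcp_pos: [0.4949, -0.1651, 0.2396]
ee_rot: [0.0, 0.983, 0.184, 0.0]
wrist_force: [1.1, -1.0, -0.0]
finger_gap: 0.0005
gripper_force: 0.0
```

In the tool's units: 0.06 m is 0.96, 0.055 m is 0.88.

```bash
python3 -m crank '[[0,0.832,-0.464,0,0,0,0],[0,0.832,-0.464,0,0,0,0],[0,0.832,-0.464,0,0,0,0],[0,0.848,-0.464,0,0,0,0],[0,0.848,-0.448,0,0,0,0],[0,0,0,0.96,0,0,0],[0,0,0,0.96,0,0,0],[0,0,0,0.88,0,0,0]]'
```

```text
t: 3.2
tcp_pos: [0.6855, 0.0626, 0.0619]
ee_rot: [0.0, 0.983, 0.184, -0.0]
wrist_force: [1.2, -0.1, 0.2]
finger_gap: -0.0002
gripper_force: 0.0
```

In the tool's units: -0.0149 m is -0.2384, -0.0127 m is -0.2032.

```bash
python3 -m crank '[[0,-0.2,-0.128,0,0,0,0],[0,-0.1824,-0.1856,0,0,0,0],[0,-0.2384,-0.128,0,0,0,0],[0,-0.2032,-0.0672,0,0,0,0],[0,-0.1872,-0.032,0,0,0,0],[0,-0.192,0.016,0,0,0,0],[0,-0.08,0.0256,0,0,0,0],[0,0,0,0,0,0,0]]'
python3 - <<'E'
from h import *
print(robot.sense()["wrist_force"],robot.sense()["wrist_torque"])
for n in("top","scene"):
    p,d=robot.grab_frame(n); np.savez(f"{n}1.npz",p=p,d=d)
t=np.load("top1.npz")["p"][130:250,200:340]; s=np.load("scene1.npz")["p"][170:290,210:350]
save("lev1",cv2.resize(np.hstack([t,s]),None,fx=2.85,fy=4,interpolation=cv2.INTER_CUBIC))
E
```

```text
t: 4.2
tcp_pos: [0.5989, 0.0624, 0.0642]
ee_rot: [-0.0, 0.983, 0.184, -0.001]
wrist_force: [0.4, -0.3, 0.1]
finger_gap: 0.0001
gripper_force: 0.2
[ 0.42249577 -0.28412749  0.05435781] [ 0.01988688 -0.11918799 -0.03871562]
```

View pics/lev1.png

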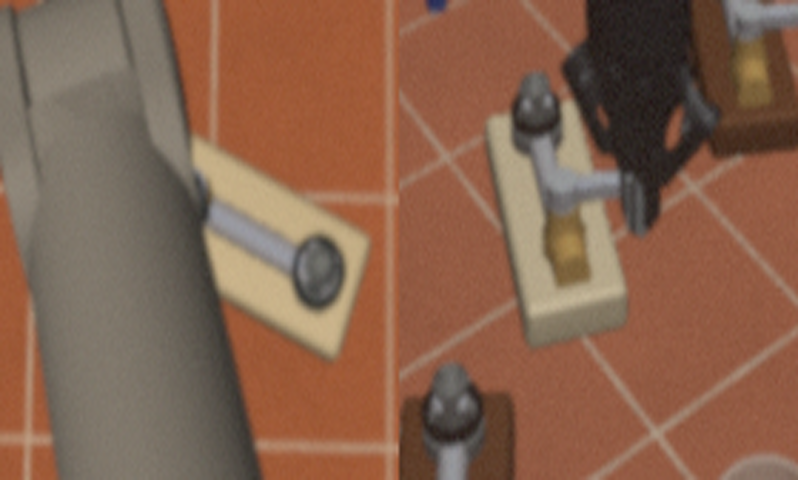

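The lever now lies roughly across the pipe (right half, (590,187)), with the fingers behind its end. I'll press it on to its stop and watch the force.

In the tool's units: -0.003 m is -0.048.

```bash
python3 -m crank '[[0,-0.048,0.048,0,0,0,0],[0,-0.048,0.048,0,0,0,0],[0,0,0,0,0,0,0]]'; python3 -m crank '[[0,-0.032,0.032,0,0,0,0],[0,0,0,0,0,0,0]]'; python3 -m crank '[[0,-0.032,0.032,0,0,0,0],[0,0,0,0,0,0,0]]'
```

```text
t: 4.68
tcp_pos: [0.5954, 0.0555, 0.0638]
ee_rot: [-0.0, 0.983, 0.185, -0.001]
wrist_force: [-0.8, 1.8, -0.6]
finger_gap: 0.0002
gripper_force: 1.0
t: 4.92
tcp_pos: [0.5953, 0.0552, 0.0641]
ee_rot: [-0.002, 0.983, 0.185, 0.001]
wrist_force: [0.4, 5.6, -2.2]
finger_gap: 0.0001
gripper_force: 2.8
t: 5.18
tcp_pos: [0.5952, 0.0549, 0.0643]
ee_rot: [-0.003, 0.983, 0.186, 0.002]
wrist_force: [2.6, 8.9, -3.5]
finger_gap: 0.0001
gripper_force: 4.4
```

In the tool's units: -0.05 m is -0.8, -0.012 m is -0.192.

```bash
python3 -m crank '[[0,0.192,-0.192,0,0,0,0],[0.085,0,0,-0.8,0,0,0],[0.085,0,0,-0.8,0,0,0],[0.085,0,0,0,0,0,0]]'; python3 - <<'E'
from h import *
s=robot.sense(); print(s["qpos"]); print(d_tool(s["tcp_pos"],[.4388,.1302,.16]))
E
```

```text
t: 5.68
tcp_pos: [0.605, 0.0649, 0.1699]
ee_rot: [0.002, 0.983, 0.184, 0.006]
wrist_force: [0.2, 0.3, -0.0]
finger_gap: 0.0548
gripper_force: 0.0
[ 0.11446943  0.49422391 -0.37077973  1.45025815  0.18761506  1.22044057
 -1.47976144]
[-0.13152113 -0.12100099  0.00793369]
```

In the tool's units: -0.044 m is -0.704, 0.002 m is 0.032.

```bash
python3 -m crank '[[0.085,-0.704,-0.64,0.048,0,0,0],[0.085,-0.704,-0.64,0.048,0,0,0],[0.085,-0.696,-0.656,0.032,0,0,0],[0.085,0,0,0,0,0,0]]'; python3 - <<'E'
from h import *
s=robot.sense(); print(s["ee_rot"],d_tool(s["tcp_pos"],[.4388,.1302,.024]))
ims=[]
for n in("top","scene"):
    p,d=robot.grab_frame(n); np.savez(f"{n}2.npz",p=p,d=d)
    v,u=np.nonzero(d>0); P=at_depth(n,np.c_[u,v],d[d>0]); c=P[:,:2]
    near=np.hypot(c[:,0]-.637,c[:,1]-.018)<.09
    m=near&(P[:,2]>.068)&(P[:,2]<.09)
    if m.sum()>20:
        L=at_z(n,np.c_[u,v][m],.077)[:,:2]; 
        vx,vy,x0,y0=cv2.fitLine((L*1000).astype(np.float32),cv2.DIST_L1,0,.01,.01).ravel(); print(n,m.sum(),"lever line",np.degrees(np.arctan2(vy,vx))%180,"want",180+np.degrees(YAW),L.min(0),L.max(0))
t=np.load("top2.npz")["p"][130:280,180:340]; s=np.load("scene2.npz")["p"][170:320,220:380]
save("s2",cv2.resize(np.hstack([t,s]),(800,400),interpolation=cv2.INTER_CUBIC))
E
```

```text
t: 6.18
tcp_pos: [0.4287, 0.1311, 0.1547]
ee_rot: [0.001, 0.982, 0.187, -0.003]
wrist_force: [0.1, 0.3, -0.0]
finger_gap: 0.0851
gripper_force: 0.0
[ 0.00124881  0.98229697  0.18729811 -0.00324224] [0.00994982 0.00442739 0.13063899]
top 236 lever line 159.11327 want 158.4 [0.57429707 0.00498928] [0.64873238 0.04356241]
scene 276 lever line 160.06053 want 158.4 [0.57449678 0.0012693 ] [0.65582224 0.05212241]
```

View pics/s2.png

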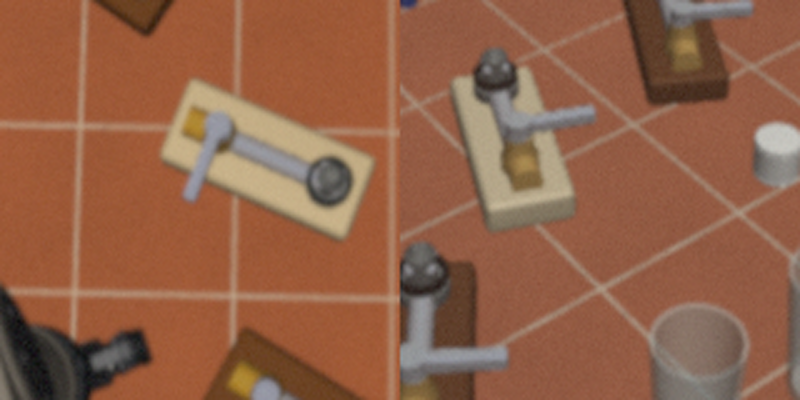

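The lever is at its closed stop (left (205,165), across the pipe, like the fully turned neighbours), and the cap stands free at right (778,155).

```bash
python3 - <<'E'
from h import *
s=robot.sense(); print(s["ee_rot"],s["tcp_pos"],d_tool(s["tcp_pos"],[.4388,.1302,.014]))
E
```

```text
[1.01772983e-03 9.82845204e-01 1.84429378e-01 2.73498575e-04] [0.4347547  0.12958275 0.15621635] [0.00397081 0.00059242 0.14221855]
```

In the tool's units: 0.04 m is 0.64, 0.022 m is 0.352.

```bash
python3 -m crank '[[0.085,0.064,0.008,0.64,0,0,0],[0.085,0,0,0.64,0,0,0],[0.085,0,0,0.64,0,0,0],[0.085,0,0,0.352,0,0,0],[0.085,0,0,0,0,0,0],[0.04,0,0,0,0,0,0],[0.04,0,0,0,0,0,0],[0.04,0,0,0,0,0,0]]' 60
```

```text
t: 7.28
tcp_pos: [0.4399, 0.1317, 0.0158]
ee_rot: [0.0, 0.983, 0.184, 0.002]
wrist_force: [0.2, -0.2, 3.8]
finger_gap: 0.042
gripper_force: 60.3
```

```bash
python3 - <<'E'
from h import *
s=robot.sense(); print(s["ee_rot"],s["tcp_pos"],s["wrist_force"],s["finger_gap"],s["gripper_force"])
p,d=robot.grab_frame("scene"); save("g1",cv2.resize(p[140:270,290:450],(640,520),interpolation=cv2.INTER_CUBIC))
E
```

```text
[1.60588338e-04 9.82873402e-01 1.84275611e-01 1.53234124e-03] [0.43987016 0.13174172 0.01582489] [ 0.15784984 -0.17761636  3.84138829] 0.04196567530912591 60.28876613359898
```

View pics/g1.png

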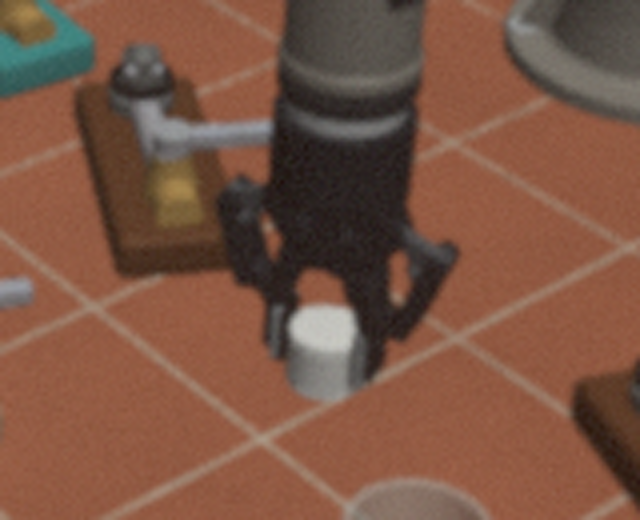

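Cap is held squarely between the pads, at (330,350) in the crop. Lifting it and moving over the stud.

In the tool's units: -0.055 m is -0.88, 0.052 m is 0.832.

```bash
python3 -m crank '[[0.04,0,0,-0.8,0,0,0],[0.04,0,0,-0.88,0,0,0],[0.04,0.224,0.832,0,0,0,0],[0.04,0.224,0.832,0,0,0,0],[0.04,0.224,0.832,0,0,0,0],[0.04,0.224,0.832,0,0,0,0],[0.04,0.208,0.8,0,0,0,0],[0.04,0,0,0,0,0,0]]'; python3 -m crank '[[0.04,0,0,0.192,0,0,0],[0.04,0,0,0,0,0,0]]'
python3 - <<'E'
from h import *
s=robot.sense(); print(s["ee_rot"],s["tcp_pos"],s["wrist_force"],s["finger_gap"],s["qpos"])
for n in("top","scene"):
    p,d=robot.grab_frame(n); np.savez(f"{n}3.npz",p=p,d=d)
t=np.load("top3.npz")["p"][130:250,220:380]; s=np.load("scene3.npz")["p"][140:260,190:350]
save("s3",cv2.resize(np.vstack([t,s])[120:],(800,600),interpolation=cv2.INTER_CUBIC))
for o in robot.outline_of("scene","cap"):
    m=o["mask"]; d=np.load("scene3.npz")["d"]; v,u=np.nonzero(m&(d>0)); P=at_depth("scene",np.c_[u,v],d[v,u]); print(o["conf"],o["box"],P.min(0),P.max(0))
E
```

```text
t: 8.32
tcp_pos: [0.5978, -0.0908, 0.1192]
ee_rot: [0.002, 0.984, 0.18, 0.001]
wrist_force: [0.0, 0.3, -0.4]
finger_gap: 0.0415
gripper_force: 61.0
t: 8.57
tcp_pos: [0.5944, -0.0818, 0.1059]
ee_rot: [-0.001, 0.983, 0.186, -0.002]
wrist_force: [-0.0, -0.4, -0.1]
finger_gap: 0.0417
gripper_force: 61.0
[-0.00102279  0.98257824  0.18583916 -0.0016624 ] [ 0.59439084 -0.08175291  0.10585372] [-0.02908031 -0.41324179 -0.14281347] 0.04166874342436055 [ 0.33208558  0.53962443 -0.32504508  1.54071955  0.1842542   1.09539459
 -1.23200477]
0.35 [262.7, 210.0, 297.5, 222.9] [ 5.11048959e-01 -6.09427254e-02  1.91897113e-05] [0.65127563 0.04704328 0.08229706]
```

View pics/s3.png

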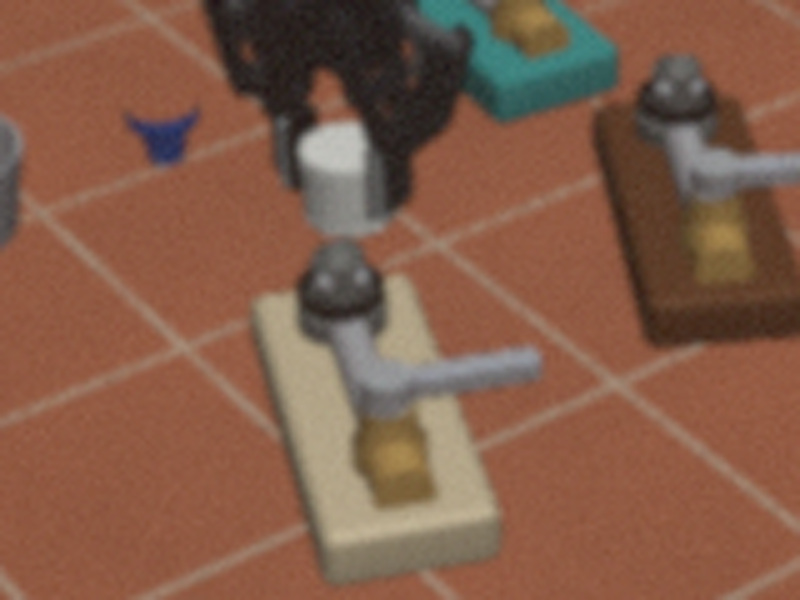

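The picture shows the cap at (340,180) held upright just above the beige outlet's stud at (342,290), and the lever still closed. Next I fit the cap and foot silhouettes in the same camera, so that calibration bias cancels.

```bash
cat > fit.py <<'E'
from h import *
from scipy.optimize import minimize
S=6
def poly(n,P,win):
    q=(proj(n,P)-[win[0],win[2]]+.5)*S
    im=np.zeros(((win[3]-win[2])*S,(win[1]-win[0])*S),np.float32)
    cv2.fillConvexPoly(im,cv2.convexHull(q.astype(np.float32)).reshape(-1,2).round().astype(np.int32),1)
    return cv2.resize(im,(win[1]-win[0],win[3]-win[2]),interpolation=cv2.INTER_AREA)
a=np.linspace(0,2*np.pi,60)
def cyl(x,y,z0,z1,r): return np.vstack([np.c_[x+r*np.cos(a),y+r*np.sin(a),0*a+z] for z in(z0,z1)])
def box(x,y,yaw,z0=0):
    c=np.array([[sx*.04,sy*.095] for sx in(-1,1) for sy in(-1,1)]); R=np.array([[np.cos(yaw),-np.sin(yaw)],[np.sin(yaw),np.cos(yaw)]])
    c=c@R.T+[x,y]; return np.vstack([np.c_[c,0*c[:,0]+z] for z in(z0,.03)])
def fit(n,M,keep,f,x0,win,sc):
    M=M[win[2]:win[3],win[0]:win[1]].astype(np.float32); k=keep[win[2]:win[3],win[0]:win[1]]
    g=lambda v:(abs(poly(n,f(x0+v*sc),win)-M)*k).sum()
    best=min((minimize(g,s,method="Nelder-Mead",options=dict(initial_simplex=np.vstack([s,s+np.eye(len(x0))*2]))) for s in np.random.default_rng(0).normal(0,1.5,(4,len(x0)))),key=lambda r:r.fun)
    return x0+best.x*sc,best.fun,M.sum()
E
python3 - <<'E'
from fit import *
T=robot.sense()["tcp_pos"]; p3,d3=robot.grab_frame("scene"); np.savez("scene4.npz",p=p3,d=d3); s=robot.sense(); print(T,s["tcp_pos"])
for n in("scene","top"):
    p=np.load(n+"2.npz")["p"].astype(int)
    red=(p[...,0]-p[...,2]>.45*p[...,0])&(p[...,0]>90)   # tiles
    win=[225,305,180,270] if n=="scene" else [225,345,145,235]
    c=proj(n,box(.6195,-.0285,YAW)); hull=np.zeros(p.shape[:2],np.uint8); cv2.fillConvexPoly(hull,cv2.convexHull(c.astype(np.float32)).reshape(-1,2).astype(np.int32),1)
    inner=cv2.erode(hull,np.ones((9,9))); band=cv2.dilate(hull,np.ones((9,9)))-inner
    beige=(p[...,2]>.52*p[...,0])&(p[...,1]>.65*p[...,0])
    keep=band.astype(bool)
    # ignore lever / stud sticking out over the foot's edges
    for x,y,z in((0,-.06,.06),(-.06,.05,.07),(-.05,.05,.07),(-.04,.05,.07),(-.03,.05,.07),(0,.07,.05)):
        u,v=proj(n,[*ow(x,y),z])[0].round().astype(int); keep[v-6:v+7,u-6:u+7]=False
    print(n,fit(n,beige,keep,lambda v:box(*v),np.array([.6195,-.0285,YAW]),win,np.array([.002,.002,.02])))
p=p3.astype(int); u,v=proj("scene",[T[0],T[1],T[2]+.002])[0].round().astype(int)
win=[u-25,u+26,v-25,v+26]
W=(p.min(2)>105)&(p.max(2)-p.min(2)<40); dark=cv2.dilate((p.max(2)<75).astype(np.uint8),np.ones((3,3)))>0
lab=cv2.connectedComponents(W.astype(np.uint8))[1]; l=lab[v-2:v+3,u-4:u+3]; W=lab==np.bincount(l[l>0]).argmax()
zb=T[2]-.0158
print("cap",fit("scene",W,~dark,lambda q:cyl(q[0],q[1],zb,zb+.036,.0215),T[:2],win,np.array([.002,.002])),W.sum())
E
```

```text
[ 0.59586417 -0.08249894  0.10738118] [ 0.59609828 -0.08285779  0.1075874 ]
scene (array([ 0.61754315, -0.03545024, -0.37605956]), np.float64(191.25), np.float32(3033.0))
top (array([ 0.62085436, -0.02934248, -0.3714302 ]), np.float64(179.25), np.float32(3236.0))
cap (array([ 0.58863763, -0.08781008]), np.float64(57.166664123535156), np.float32(257.0)) 257
```

```bash
python3 - <<'E'
from h import *
from scipy.optimize import least_squares
def pts(f,n):
    z=np.load(f); p,d=z["p"].astype(int),z["d"]; v,u=np.nonzero(d>0); return at_depth(n,np.c_[u,v],d[v,u]),p[v,u]
def circ(P,x0,r): 
    return least_squares(lambda c:np.hypot(*(P[:,:2]-c).T)-r,x0,loss="soft_l1",f_scale=.001)
T=np.array([.5960,-.0827,.1075]); zb=T[2]-.0158
P,C=pts("scene4.npz","scene")
m=(np.hypot(*(P[:,:2]-T[:2]).T)<.035)&(C.min(1)>85)&(C.max(1)-C.min(1)<45)
top=m&(abs(P[:,2]-zb-.037)<.004); side=m&(P[:,2]>zb+.003)&(P[:,2]<zb+.031)
print("cap n",top.sum(),side.sum(),"z",np.percentile(P[m][:,2],[2,50,98])-zb,"top mean",P[top].mean(0),"side fit",circ(P[side],T[:2],.0215).x)
for f in("scene0","scene2"):
    P,C=pts(f+".npz","scene"); k=(np.hypot(P[:,0]-.598,P[:,1]+.085)<.03)
    s=k&(P[:,2]>.040)&(P[:,2]<.050)&(C.max(1)<110); s2=k&(P[:,2]>.055)&(P[:,2]<.066)
    print(f,s.sum(),circ(P[s],[.598,-.085],.0215).x,s2.sum(),"stud side",circ(P[s2],[.598,-.085],.0125).x, "stud top z>.073",P[k&(P[:,2]>.073)].mean(0))
E
```

```text
cap n 137 145 z [-0.06164503  0.03406792  0.41067743] top mean [ 0.59895898 -0.08360236  0.12896462] side fit [ 0.59172412 -0.08396788]
scene0 66 [ 0.59634805 -0.08803582] 53 stud side [ 0.59743902 -0.08571116] stud top z>.073 [ 0.60027806 -0.08291364  0.07514967]
scene2 66 [ 0.59712624 -0.08852748] 48 stud side [ 0.59870176 -0.08606281] stud top z>.073 [ 0.60156076 -0.08195361  0.07567474]
```

In the tool's units: 0.01 m is 0.16, 0.001 m is 0.016.

```bash
python3 -m crank '[[0.04,0.016,0.048,0,0,0,0],[0.04,0,0,0.16,0,0,0],[0.04,0,0,0.128,0,0,0],[0.04,0,0,0,0,0,0],[0.04,0,0,0,0,0,0]]'; python3 -m crank '[[0.04,0,0,0.048,0,0,0],[0.04,0,0,0,0,0,0],[0.04,0,0,0,0,0,0]]'; python3 -c "
from h import *
s=robot.sense();print(s['wrist_force'],s['wrist_torque'])"
```

```text
t: 9.4
tcp_pos: [0.5982, -0.0863, 0.0891]
ee_rot: [-0.0, 0.983, 0.184, -0.0]
wrist_force: [0.3, 0.1, 0.9]
finger_gap: 0.0416
gripper_force: 61.0
t: 9.78
tcp_pos: [0.5983, -0.0864, 0.0864]
ee_rot: [0.0, 0.983, 0.184, 0.0]
wrist_force: [0.0, -0.1, 0.2]
finger_gap: 0.0416
gripper_force: 61.0
[ 0.04467483 -0.13822964  0.23755111] [0.01663485 0.02457248 0.0103479 ]
```

```bash
for i in 1 2; do python3 -m crank '[[0.04,0,0,0.032,0,0,0],[0.04,0,0,0,0,0,0],[0.04,0,0,0,0,0,0]]' | grep -v ee_rot; python3 -c "
from h import *
s=robot.sense();print(s['wrist_force'],s['wrist_torque'],d_tool([0,0,0],s['wrist_force']))"; done
```

```text
t: 10.15
tcp_pos: [0.5988, -0.0862, 0.0846]
wrist_force: [1.5, -0.5, 0.0]
finger_gap: 0.0413
gripper_force: 61.1
[ 1.47132547 -0.51145107  0.01520661] [ 0.06886145 -0.23877318 -0.06520897] [ 1.18582153  1.01007766 -0.01350861]
t: 10.52
tcp_pos: [0.5994, -0.0858, 0.0826]
wrist_force: [3.8, 1.4, 0.3]
finger_gap: 0.0418
gripper_force: 61.0
[3.84721711 1.40713889 0.28849855] [ 0.27519162 -0.77635483 -0.04658714] [ 4.09631296  0.0843193  -0.27831844]
```

In the tool's units: 0.002 m is 0.032.

```bash
for i in 1 ; do python3 -m crank '[[0.04,0.032,0,0,0,0,0],[0.04,0,0,0,0,0,0],[0.04,0,0,0,0,0,0]]' | grep -v ee_rot; python3 -c "
from h import *
s=robot.sense();print(s['wrist_force'],s['wrist_torque'],d_tool([0,0,0],s['wrist_force']))"; done;  python3 -m crank '[[0.04,0,0,0.032,0,0,0],[0.04,0,0,0,0,0,0],[0.04,0,0,0,0,0,0]]' | grep -v ee_rot; python3 -c "
from h import *
s=robot.sense();print(s['wrist_force'],s['wrist_torque'],d_tool([0,0,0],s['wrist_force']))"
```

```text
t: 10.9
tcp_pos: [0.5996, -0.0857, 0.0819]
wrist_force: [1.7, 0.6, -0.3]
finger_gap: 0.0421
gripper_force: 61.1
[ 1.66607969  0.63705348 -0.28068584] [ 0.20132476 -0.26553289  0.03233455] [1.7840158  0.01021615 0.27861528]
t: 11.28
tcp_pos: [0.5997, -0.0857, 0.08]
wrist_force: [1.6, -0.0, 0.4]
finger_gap: 0.042
gripper_force: 61.1
[ 1.64893484 -0.02304523  0.36668786] [ 0.15595526 -0.13801568  0.00961938] [ 1.52815116  0.61904293 -0.36812641]
```

In the tool's units: 0.002 m is 0.032, 0.0015 m is 0.024.

```bash
python3 -m crank '[[0.04,0.024,0.008,0.032,0,0,0],[0.04,0,0,0,0,0,0]]' | grep -v ee_rot; for i in 1; do python3 -m crank '[[0.04,0,0,0.032,0,0,0],[0.04,0,0,0,0,0,0]]'| grep -v ee_rot;python3 -m crank '[[0.04,0,0,0.032,0,0,0],[0.04,0,0,0,0,0,0]]'| grep -v ee_rot;  done; python3 -c "
from h import *
s=robot.sense();print(s['wrist_force'],s['wrist_torque'],d_tool([0,0,0],s['wrist_force']))"
```

```text
t: 11.52
tcp_pos: [0.6015, -0.0852, 0.0786]
wrist_force: [-1.3, 2.1, 3.6]
finger_gap: 0.0418
gripper_force: 61.4
t: 11.78
tcp_pos: [0.6019, -0.0851, 0.0777]
wrist_force: [-2.2, 1.1, 8.5]
finger_gap: 0.0417
gripper_force: 61.8
t: 12.02
tcp_pos: [0.6018, -0.0851, 0.0761]
wrist_force: [-3.9, 1.7, 9.3]
finger_gap: 0.0416
gripper_force: 61.9
[-3.90203966  1.74136999  9.32207712] [ 2.87588487e-01  8.22275044e-01 -5.81097495e-04] [-2.99937628 -3.0358261  -9.3245325 ]
```

In the tool's units: -0.0015 m is -0.024, 0.001 m is 0.016.

```bash
python3 -m crank '[[0.04,-0.024,-0.024,0.016,0,0,0],[0.04,0,0,0,0,0,0]]' | grep -v ee_rot; for i in 1; do python3 -m crank '[[0.04,0,0,0.032,0,0,0],[0.04,0,0,0,0,0,0]]'| grep -v ee_rot;  done; python3 -c "
from h import *
s=robot.sense();print(s['wrist_force'],s['wrist_torque'],d_tool([0,0,0],s['wrist_force']))"
```

```text
t: 12.28
tcp_pos: [0.6008, -0.0846, 0.074]
wrist_force: [0.9, 1.3, 4.5]
finger_gap: 0.0421
gripper_force: 61.3
t: 12.52
tcp_pos: [0.5997, -0.0849, 0.0697]
wrist_force: [4.2, 0.0, -6.9]
finger_gap: 0.0417
gripper_force: 61.5
[ 4.19228255  0.03156743 -6.9255376 ] [ 0.01670412 -0.92654394  0.00833176] [3.9216889  1.49140962 6.92353623]
```

Clicked: the force dropped from +9 to −7 N. Now I press onto the seal.

In the tool's units: 0.002 m is 0.032, 0.001 m is 0.016.

```bash
python3 -m crank '[[0.04,0.016,0.008,0.032,0,0,0],[0.04,0,0,0,0,0,0]]' | grep -v ee_rot; python3 -m crank '[[0.04,0,0,0.032,0,0,0],[0.04,0,0,0,0,0,0]]'| grep -v ee_rot; python3 -c "
from h import *
s=robot.sense();print(s['wrist_force'],s['wrist_torque'],d_tool([0,0,0],s['wrist_force']))"
```

```text
t: 12.78
tcp_pos: [0.5997, -0.0851, 0.0684]
wrist_force: [1.1, 0.8, -2.6]
finger_gap: 0.0417
gripper_force: 61.8
t: 13.02
tcp_pos: [0.6004, -0.0851, 0.0675]
wrist_force: [-0.8, -0.7, 1.2]
finger_gap: 0.0417
gripper_force: 62.1
[-0.8227687  -0.69019794  1.24374166] [0.01896897 0.14138986 0.02001139] [-1.01829702  0.34534854 -1.24258618]
```

The rows are not in the units I measure in: shifts go in shares of 62.5 mm and turns go in shares of pi/2 rad. I convert before sending: 0.002 m is 0.032.

```bash
python3 -m crank '[[0.04,0,0,0.032,0,0,0],[0.04,0,0,0,0,0,0]]' | grep -v ee_rot; python3 -m crank '[[0.04,0,0,0.032,0,0,0],[0.04,0,0,0,0,0,0],[0.04,0,0,0,0,0,0]]'| grep -v ee_rot; python3 -c "
from h import *
s=robot.sense();print(s['wrist_force'],s['wrist_torque'],d_tool([0,0,0],s['wrist_force']))"
```

```text
t: 13.28
tcp_pos: [0.6008, -0.0851, 0.066]
wrist_force: [-2.6, 0.4, 4.1]
finger_gap: 0.0417
gripper_force: 62.4
t: 13.65
tcp_pos: [0.6008, -0.0851, 0.0649]
wrist_force: [-3.0, -0.3, 8.8]
finger_gap: 0.0416
gripper_force: 63.0
[-2.99747017 -0.30522518  8.83722189] [ 0.0276374   0.77585912 -0.07419355] [-2.90551066 -0.79406239 -8.83753095]
```

In the tool's units: -0.001 m is -0.016, -0.0003 m is -0.0048.

```bash
python3 -m crank '[[0.04,-0.016,-0.0048,0.016,0,0,0],[0.04,0,0,0,0,0,0],[0.04,0,0,0,0,0,0]]' | grep -v ee_rot; python3 -m crank '[[0.04,0,0,0,0,0,0],[0.04,0,0,0,0,0,0],[0.04,0,0,0,0,0,0],[0.04,0,0,0,0,0,0]]'; python3 - <<'E'
from h import *
p,d=robot.grab_frame("scene"); save("end",cv2.resize(p[140:260,190:350],(800,600),interpolation=cv2.INTER_CUBIC))
s=robot.sense();print(s['wrist_force'],s['tcp_pos'])
E
```

```text
t: 14.02
tcp_pos: [0.6008, -0.085, 0.0649]
wrist_force: [-3.6, -0.4, 12.1]
finger_gap: 0.0414
gripper_force: 63.1
t: 14.52
tcp_pos: [0.6008, -0.0851, 0.0648]
ee_rot: [0.001, 0.983, 0.184, 0.001]
wrist_force: [-3.9, -1.0, 10.4]
finger_gap: 0.0417
gripper_force: 63.1
[-3.27314601 -0.35465983 10.45610206] [ 0.60081173 -0.0850381   0.06483381]
```

View pics/end.png

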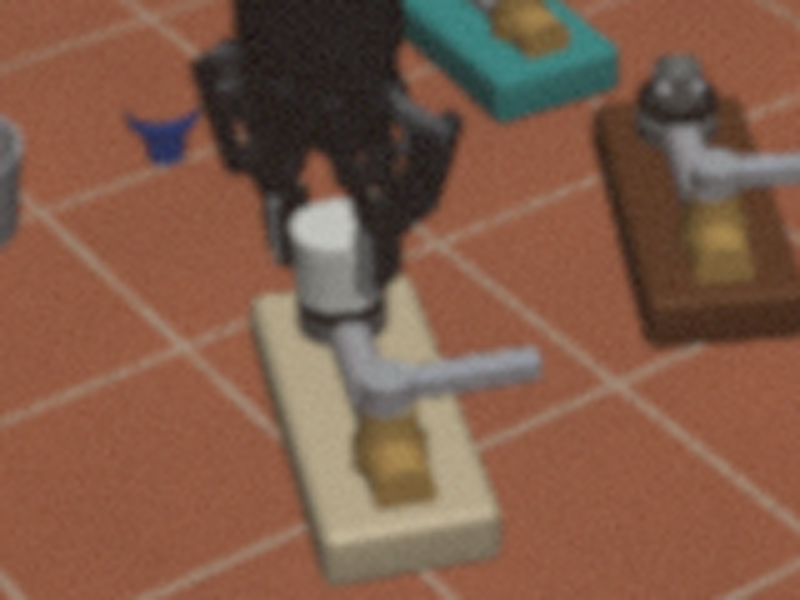

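The cap sits on the black seal at (340,270), held and pressed with about 10.4 N, and the lever at (460,370) is still closed.

```bash
python3 -c "
from rig import robot
print(robot.sign_off())"
```

```text
the job is handed in; nothing more can be done
None
```

I turned the beige outlet's lever fully closed, then snapped the white cap home over the stud; the arm still grips it and presses it onto the seal with about 10 N, and I handed the job in at about 14.6 s of the 64 s.

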